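# Half-turn the bayonet cap on the dartboard lamp

### The arm

A 6-joint arm with a two-finger parallel gripper is mounted at the origin on the work surface. World frame = base frame: x ahead of the robot, y to its left, z up, the work surface at z = 0. Lengths are in m, angles in rad, forces in N, time in s.
With the tool pointing down it reaches from about 0.35 to 0.975 m from the base axis. Payload 17.4 kg.
Tool frame: the origin (TCP) lies midway between the tips of the shut fingers; the grasp point (between the pads) lies 19 mm behind it; z points along the fingers, y is the line along which they close (so a half turn about z gives the same grasp; the last joint's range is limited). The gripper opens to 85 mm and grips with 20 to 120 N. Pads are 22 mm wide; open, the fingers measure 114 mm over their backs; the gripper's body (76 mm by 85 mm) begins 54 mm behind the grasp point. The pads swing forward as they close: fully open they stand 13 mm farther back than shut.
Start: joints at [-1.273, 0.116, 1.442, -0, 1.584, -0.038], TCP at [0.222, -0.637, 0.231] pointing down, gripper open.
Joint ranges: [-2.83, 2.83], [-0.83, 2.19], [0.07, 2.5], [-1.14, 4.28], [0.01, 3], [-2.97, 2.97]. Speed limits (rad/s): [1.89, 1.89, 2.22, 3.14, 3.14, 3.14].

### API

Orientations are given as a unit quaternion [w, x, y, z].
In Python, from workcell import robot gives the robot as it stands.
- The arm moves only by the tool send_rows, never from a script. Its argument "motion" is a list of rows, each an object with "hand": the opening, from 0 (shut) to 1 (fully open); "xyz": the shift along the tool's x, y, z in mm, a list of three; "rotation": the turn, a rotation vector about the tool's x, y, z in degrees, a list of three. A call has 1 to 10 rows; each row is the pose to reach, as a shift and turn from the pose commanded when the call began, along the tool's axes at that moment; what a row does not reach only later rows make up. A row lasts 1/8 s, in which the tool goes at most 62.5 mm and 10.7 degrees, less where a joint would pass 70% of its speed; a pose out of reach is approached as far as the arm can. A call with a gripper value outside its range is refused whole. The fingers move at their own pace and stop on an object; the grip force is fixed at half the most. Time passes only in rows, so rows that repeat a pose let the fingers close. It gives the time, the measured TCP pose, the force, the opening and the grip force at its end, in the units of the state.
- robot.state(): the state, without advancing time (a new reading comes with each control period).
- robot.camera(name): name is "side" or "top"; returns the picture (384x512x3 uint8, blue, green, red); there is no depth.
- robot.get_calibration(name): a dict with "fx", "fy", "cx", "cy" (pixels), "k1" (the pictures are not rectified: a ray, as slopes to the right and down, at radius r is drawn at 1 + k1 r^2 times it, then the intrinsics apply), "R" (3x3) and "t" (3): a world point X has camera coordinates R X + t. Camera axes: x right, y down, z forward; pixel columns grow to the right and rows downward; lengths in m; the calibration is good to about 2 mm. A picture is of the moment at which its call begins. get_calibration takes no time and is no camera call.
- robot.sign_off(): hands the job in; it is judged then, once.
Trained networks look in the newest picture that a camera, given by its name, has taken for a name from the list of things; names that differ only in an ending like _2 or _b are one class to them, and where a whole thing is asked for, a point or a joint stands for the part that bears it (a point fixed in the world has none). Each returns a list of dicts, best first, with "conf" (0 to 1); they miss things now and then, are a little off and sometimes report something else, mostly with a low value. They report only what shows in the picture. A call takes as long as a camera call.
- robot.look_for(camera, name): "bbox" ([left, top, right, bottom] in pixels, round what is visible of it).
The state is a dict: "clock": time; "q": joint angles; "qd": joint speeds; "effort": joint torques, N m; "tool_pos": TCP position; "ee_rot": TCP orientation; "force": force on the tool from outside, world axes, zero at the start; "moment": the same for the moment, N m; "finger_gap": finger opening in m; "gripper_force": force on a finger pad.
Only numpy, scipy, OpenCV 4.12 (cv2) and the standard library are available. Lean on these libraries where they do the work, as an engineer would, in place of code of your own. Each camera call takes 0.05 s, during which the arm holds its last target. There are 200 camera calls.

### The job

Take the stubby screwdriver out of its wooden block, use it (not the fingers) to turn the brass slotted keeper on the green lamp head anticlockwise as far as it goes so that its red tab clears the lamp mouth, and stand the screwdriver back in its block. Then take the bayonet cap by its black bar, push it straight down into the mouth with its lugs at the white marks until its flange is flush on the rim, and turn it clockwise half-way to the lock, to the yellow marks (45 degrees), never on to the click at the red marks. Finish still gripping the cap there and pressing it flush against the spring, so the seal can be checked before it is locked, and do not disturb the level, the tape measure or the mug.

Things in the scene. Friction and masses are not known exactly. Their poses are not given: they have to be found in the camera images.
- lamp: Green lamp head, fixed on a wooden board 150 x 215 x 14 mm (board centre 28 mm to the origin's +y). Origin: on the table under the mouth's axis; z up. Shoulder 106 mm across, 36 mm high; above it a 72 mm collar to the rim at 70 mm. Marks on both, twice, half a turn apart: white = entry (lamp's +x and -x), yellow 45 and red 90 degrees clockwise of it. Keeper's axis: at lamp (0, +75 mm)
- lamp_mouth (a point): Mouth centre at rim height, axes as the lamp's. Bore 42 mm; lug gaps about 15 mm wide, out to 56 mm across, at +x and -x. With the cap flush its lugs run clockwise (from above) under a ceiling, let go there it rises 4 mm; from 80 degrees they spring up into the lock, stop at 90. No turning anticlockwise. Spring plunger inside: top 8 mm below the rim, pushes up 3.6 N, 7.2 N with the cap flush
- keeper: Brass turn-button with slotted head on the lamp, vertical axis. Origin: on the axis, 70 mm above the table; x along slot and red tab. Head 30 x 26.5 mm, top 16 mm above origin; slot 21 x 6.5 mm, 12 mm deep. Tab 12 mm wide, 57 mm long. Starts with x along the lamp's -y (across the mouth) or up to 0.3 rad on; turns anticlockwise to a stop 1.4 rad from -y; 0.07 N m friction, stays put
- cap: Bayonet cap, loose, upright on the table, 140 g. Origin: centre of its underside; z up. Steel plug 38 mm across, 20 mm high; brass lugs 9 mm wide, 2 to 7 mm up, at its +x and -x, 52 mm over both; green flange 68 mm across, 20 to 26 mm up, white dots over the lugs; black grip bar along x, 48 x 14 mm, 26 to 58 mm up. Same after a half turn. Flush in the lamp its origin is 50 mm above the table
- stand: Wooden block 76 x 76 x 64 mm, fixed, origin at the centre of its underside; a 23 x 23 mm square hole 60 mm deep in the centre of its top holds the screwdriver
- driver: Stubby screwdriver, 110 g, standing blade down in the block. Origin: middle of the blade's end; z up the shank. Blade 16 (x) by 3 (y) mm, 14 mm high, its last 3 mm 14 by 2; shank 10 mm thick; brass collar 33 mm across, 56 to 60 mm up; wooden handle 24 x 24 mm, flats facing x and y, 60 to 122 mm up, red stripe on the +x and -x flats. In the block the collar rests on top: origin 8 mm above the table
- level: Spirit level 28 x 300 x 56 mm, dark wood with brass edges, lying along its y; origin under its centre. Leave alone
- tape: Tape measure in a red case, 68 x 38 x 64 mm; origin under its centre. Leave alone
- mug: Dimpled glass mug, 86 mm across, 115 mm high, handle at its +y; origin under its centre. Leave alone

How it is judged:
By the outcome, as a careful person would: the job done as asked, in the order asked, and still so for the second after the job is handed in, while the arm keeps its last pose, push and grip.
It also fails if it takes over 64 s, if anything falls off the work surface, if the arm or the gripper's body presses on something with over 40 N, if the wrist force passes 120 N, or if a joint passes its speed limit or range.

## Working session

There is one attempt and no reset: what is moved stays moved. The work goes in short steps, Python scripts to look and compute and a tool call to move; the robot and the scene stay as the last step left them, time stands still between calls to the robot, and variables do not carry over. Pictures are saved under pics/ and viewed, at most 10 in all, crops included, and the job is handed in when it is done.

Besides the shell and the picture viewer there is one more tool, called after "Emit:" as name([rows], argument=value, ...), one row to a line, values as JSON. send_rows: Moves the arm, as the interface text tells. Its arguments: {"type":"object","properties":{"motion":{"type":"array"}},"required":["motion"]}

```bash
mkdir -p pics; ls
python3 - <<'E'
from workcell import robot
import cv2,numpy as np
s=robot.state();print({k:np.round(v,3) for k,v in s.items()})
for c in("side","top"):
    im=robot.camera(c);cv2.imwrite(f"pics/{c}0.png",im)
    k=robot.get_calibration(c);print(c,{a:np.round(b,4).tolist() for a,b in k.items()})
    for n in("lamp","keeper","cap","stand","driver","level","tape","mug"):
        r=robot.look_for(c,n);print(n,[(np.round(d["bbox"]).tolist(),round(d["conf"],2)) for d in r[:2]])
E
```

```text
pics
{'clock': np.float64(0.0), 'q': array([-1.273,  0.116,  1.442, -0.   ,  1.584, -0.038]), 'qd': array([-0.001,  0.   , -0.   ,  0.001,  0.001,  0.001]), 'effort': array([-0.0000e+00, -7.3199e+01, -6.3251e+01, -0.0000e+00,  6.0000e-03,
        0.0000e+00]), 'tool_pos': array([ 0.222, -0.637,  0.231]), 'ee_rot': array([-0.001,  0.986,  0.167, -0.   ]), 'force': array([-0.159, -0.006,  0.009]), 'moment': array([-0.01 ,  0.   ,  0.006]), 'gripper_force': np.float64(0.0), 'finger_gap': np.float64(0.086)}
side {'fx': 464.5514, 'fy': 464.5514, 'cx': 258.9229, 'cy': 197.1658, 'k1': -0.1771, 'R': [[-0.9734, -0.2286, -0.0165], [-0.1242, 0.5866, -0.8003], [0.1926, -0.777, -0.5994]], 't': [0.5825, 0.1395, 1.1422]}
lamp [([238.0, 196.0, 304.0, 261.0], 0.82)]
keeper [([263.0, 203.0, 278.0, 224.0], 0.63)]
cap [([312.0, 150.0, 336.0, 173.0], 0.9), ([241.0, 196.0, 304.0, 260.0], 0.62)]
stand [([275.0, 270.0, 317.0, 320.0], 0.94)]
driver [([287.0, 261.0, 304.0, 290.0], 0.61)]
level [([171.0, 165.0, 209.0, 251.0], 0.61)]
tape [([178.0, 322.0, 220.0, 361.0], 0.61)]
mug [([258.0, 100.0, 294.0, 141.0], 0.88)]
top {'fx': 479.0088, 'fy': 479.0088, 'cx': 253.87, 'cy': 193.3583, 'k1': -0.0975, 'R': [[0.0052, -1.0, 0.0062], [-0.9992, -0.0055, -0.0406], [0.0406, -0.0059, -0.9992]], 't': [-0.0112, 0.6194, 1.6572]}
lamp [([213.0, 191.0, 277.0, 237.0], 0.96)]
keeper [([225.0, 209.0, 247.0, 218.0], 0.68)]
cap [([325.0, 233.0, 344.0, 252.0], 0.61)]
stand [([164.0, 230.0, 188.0, 254.0], 0.8)]
driver [([167.0, 237.0, 180.0, 247.0], 0.46)]
level [([207.0, 132.0, 297.0, 150.0], 0.67)]
tape [([121.0, 182.0, 138.0, 207.0], 0.53)]
mug [([378.0, 169.0, 408.0, 203.0], 0.84)]
```

Run:
```python
import cv2
a=cv2.imread("pics/top0.png")[170:270,150:350];cv2.imwrite("pics/t1.png",cv2.resize(a,None,fx=4,fy=4,interpolation=cv2.INTER_CUBIC))
a=cv2.imread("pics/side0.png")[140:330,190:350];cv2.imwrite("pics/s1.png",cv2.resize(a,None,fx=3,fy=3,interpolation=cv2.INTER_CUBIC))
```

```text
(no output)
```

View pics/t1.png

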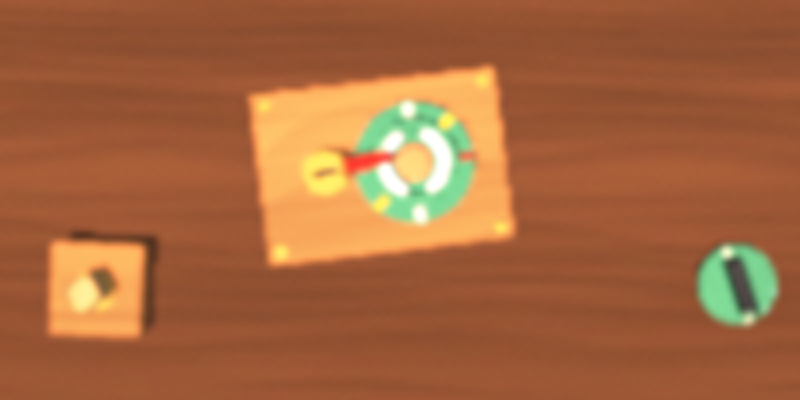

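View pics/s1.png

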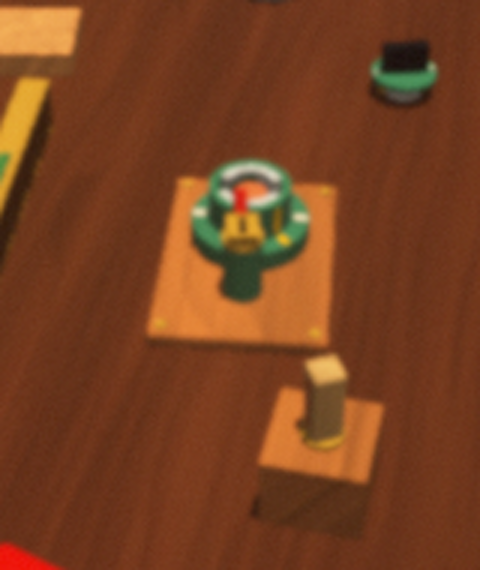

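```bash
cat > lib.py <<'E'
from workcell import robot
import numpy as np, cv2
from scipy.optimize import least_squares
K={c:robot.get_calibration(c) for c in("side","top")}
def proj(c,X):
    k=K[c];p=np.atleast_2d(X)@np.array(k["R"]).T+np.array(k["t"]);u=p[:,:2]/p[:,2:]
    u=u*(1+k["k1"]*(u**2).sum(1,keepdims=True));return u*[k["fx"],k["fy"]]+[k["cx"],k["cy"]]
def place(p,L):
    L=np.atleast_2d(L).astype(float);c,s=np.cos(p[2]),np.sin(p[2])
    return np.c_[p[0]+c*L[:,0]-s*L[:,1],p[1]+s*L[:,0]+c*L[:,1],L[:,2]]
def fit(obs,p0):  # obs: cam -> (local pts, pixels)
    f=lambda p:np.concatenate([(proj(c,place(p,L))-np.array(U)).ravel() for c,(L,U) in obs.items()])
    r=least_squares(f,p0);return r.x,np.abs(r.fun).max()
def quad(a,b,z,y0=0): return np.array([[a,y0+b,z],[a,y0-b,z],[-a,y0-b,z],[-a,y0+b,z]])
T=lambda U:np.array(U)/4+[150,170]-.375
S=lambda U:np.array(U)/3+[190,140]-.33
E
python3 - <<'E'
from lib import *
B=quad(.075,.1075,.014,.028)
t=T([(248,95),(494,68),(515,237),(270,266)]);s=S([(148,337),(180,178),(337,186),(328,347)])
for o in({"top":(B,t)},{"side":(B,s)},{"top":(B,t),"side":(B,s)}):print("lamp",fit(o,[.55,0,0]))
p,_=fit({"top":(B,t),"side":(B,s)},[.55,0,0])
k=place(p,[[0,.075,.086]]);print("keeper ax",k,proj("top",k)*1,"seen",T([(325,172)]),proj("side",k),"seen",S([(243,222)]))
m=place(p,[[0,0,.07]]);print("mouth",m,proj("top",m),T([(414,163)]),proj("side",m))
Q=quad(.038,.038,.064)
t=T([(50,240),(146,240),(140,337),(47,337)]);s=S([(260,465),(285,388),(383,403),(368,482)])
for o in({"top":(Q,t)},{"side":(Q,s)},{"top":(Q,t),"side":(Q,s)}):print("stand",fit(o,[.5,.2,0]))
C=np.array([[.0285,0,.026],[-.0285,0,.026]])
t=T([(728,251),(748,318)]);print("cap",fit({"top":(C,t)},[.45,-.3,0]))
D=np.array([[0,0,.130]])
print("drv",fit({"top":(D,T([(83,294)])),"side":(D,S([(325,366)]))},[.5,.2,0]))
big=[]
a=cv2.imread("pics/side0.png")
x=cv2.resize(a[255:300,272:322],None,fx=8,fy=8,interpolation=cv2.INTER_CUBIC)
y=cv2.resize(cv2.imread("pics/top0.png")[228:258,160:195],None,fx=11,fy=11,interpolation=cv2.INTER_CUBIC)
h=max(len(x),len(y));P=lambda i:cv2.copyMakeBorder(i,0,h-len(i),0,0,0)
cv2.imwrite("pics/d.png",np.hstack([P(x),P(y)]))
E
```

```text
lamp (array([ 0.56045648, -0.00535199,  0.1230758 ]), np.float64(0.4012210924690862))
lamp (array([ 0.55912199, -0.00302136,  0.12466566]), np.float64(0.4746819638378952))
lamp (array([ 0.55971113, -0.00437711,  0.12416483]), np.float64(0.8409234452936118))
keeper ax [[0.55042268 0.0700455  0.086     ]] [[230.48312941 213.06016543]] seen [[230.875 212.625]] [[270.84243931 214.81641867]] seen [[270.67 213.67]]
mouth [[ 0.55971113 -0.00437711  0.07      ]] [[252.84475202 210.41332182]] [[253.125 210.375]] [[273.32093003 201.54153982]]
stand (array([ 0.45246486,  0.26258765, -0.01500347]), np.float64(1.1209855190616906))
stand (array([ 0.45057641,  0.2623169 , -0.01315026]), np.float64(0.8141542827219723))
stand (array([ 0.45111703,  0.26239916, -0.01363116]), np.float64(1.4913023514392592))
cap (array([ 0.4562843 , -0.28637213,  0.2936763 ]), np.float64(0.47835378696851194))
drv (array([0.45237951, 0.26154891, 0.        ]), np.float64(0.21172702713960234))
```

View pics/d.png

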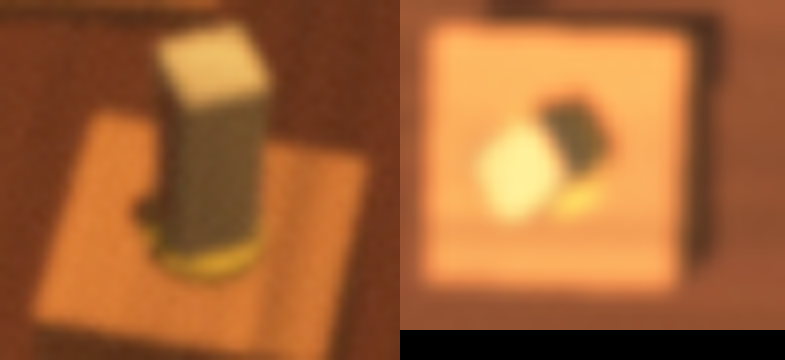

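Run:
```python
from lib import *
H=quad(.012,.012,.130)
s=np.array([(188,108),(157,45),(233,25),(270,80)])/8+[272,255]-.44
t=np.array([(520,118),(565,165),(515,225),(475,170)])-[400,0];t=t/11+[160,228]-.45
print(fit({"side":(H,s)},[.45,.26,.0]))
for y0 in(-.6,0,.6):
    print(fit({"side":(H,s)},[.45,.26,y0]),fit({"top":(H,t)},[.45,.26,y0]))
a=cv2.imread("pics/side0.png").astype(int)
for r in range(266,288,3):print(r,[tuple(int(v) for v in a[r,c]) for c in range(289,308,1)])
b=cv2.imread("pics/top0.png").astype(int)
for r in range(236,248):print(r,[tuple(int(v) for v in b[r,c]) for c in range(166,180)])
```

```text
(array([0.45202928, 0.26355355, 0.58006817]), np.float64(0.8108997484214342))
(array([0.45202928, 0.26355355, 0.58006822]), np.float64(0.8108998944758241)) (array([ 0.4525179 ,  0.26234283, -0.77668266]), np.float64(1.2397989079447598))
(array([0.45202928, 0.26355355, 0.58006817]), np.float64(0.8108997484214342)) (array([ 0.4525179 ,  0.26234283, -0.77668186]), np.float64(1.2397989086085772))
(array([0.45202928, 0.26355355, 0.58006871]), np.float64(0.8109013949354562)) (array([ 0.4525179 ,  0.26234283, -0.77668325]), np.float64(1.2397989057433847))
266 [(31, 61, 119), (30, 59, 115), (33, 60, 106), (33, 60, 101), (44, 79, 122), (62, 116, 165), (77, 143, 196), (84, 157, 211), (86, 159, 214), (85, 158, 213), (81, 154, 208), (80, 152, 204), (76, 146, 198), (71, 136, 189), (68, 130, 180), (58, 115, 163), (50, 93, 140), (32, 64, 112), (26, 52, 102)]
269 [(37, 78, 149), (35, 71, 134), (30, 62, 113), (27, 51, 94), (29, 53, 91), (36, 64, 96), (40, 75, 109), (43, 82, 116), (45, 83, 118), (43, 80, 114), (45, 80, 113), (41, 78, 111), (42, 78, 113), (42, 78, 113), (43, 79, 111), (43, 76, 113), (3
[... 3904 characters left out ...]
98, 179, 251), (110, 194, 251), (132, 223, 253), (149, 235, 254), (155, 240, 255), (153, 239, 255), (143, 231, 254), (124, 213, 250), (104, 195, 245), (94, 198, 248), (94, 206, 252), (94, 201, 253), (95, 188, 252), (95, 178, 252)]
246 [(95, 178, 251), (104, 187, 251), (123, 211, 253), (141, 230, 254), (147, 234, 254), (139, 228, 254), (124, 211, 251), (107, 194, 247), (98, 199, 250), (97, 212, 253), (98, 211, 254), (97, 198, 253), (95, 183, 252), (95, 175, 251)]
247 [(91, 171, 250), (96, 175, 250), (109, 191, 251), (123, 209, 252), (127, 214, 252), (117, 200, 250), (102, 179, 245), (93, 175, 244), (92, 187, 250), (93, 192, 252), (93, 185, 251), (92, 176, 250), (92, 170, 249), (91, 167, 248)]
```

```bash
cat >> lib.py <<'E'
from scipy.spatial.transform import Rotation as R
def down(yaw): return R.from_euler("z",yaw,degrees=True)*R.from_euler("x",180,degrees=True)
def cur():
    s=robot.state();q=s["ee_rot"];r=R.from_quat([q[1],q[2],q[3],q[0]])
    x=r.as_matrix()[:,0];return s,np.array(s["tool_pos"]),r,np.degrees(np.arctan2(x[1],x[0]))
def rel(*targets):  # world x,y,z (m), yaw of tool x (deg) -> shift mm, rotvec deg
    s,p,r,y=cur();print("t",round(s["clock"],2),"pos",p.round(4),"yaw",round(y,1),"F",np.round(s["force"],1),"M",np.round(s["moment"],2),"gap",round(s["finger_gap"],4),"q",np.round(s["q"],2))
    for t in targets:
        print(t,(r.inv().apply(np.array(t[:3])-p)*1000).round(1).tolist(),np.degrees((r.inv()*down(t[3])).as_rotvec()).round(1).tolist())
E
python3 -c "
from lib import *
rel((.5,-.25,.24,27),(.452,.262,.24,37))"
```

```text
t 0.9 pos [ 0.2224 -0.6373  0.2313] yaw 19.2 F [0.5 0.  0.2] M [0.02 0.01 0.03] gap 0.0855 q [-1.27  0.12  1.44  0.    1.58 -0.04]
(0.5, -0.25, 0.24, 27) [389.7, -274.2, -8.7] [-0.0, -0.0, -7.8]
(0.452, 0.262, 0.24, 37) [513.1, -773.4, -8.7] [-0.0, -0.0, -17.8]
```

Emit:
send_rows([
  {"hand": 1,"xyz": [390,-274,-9],"rotation": [0,0,-8]},
  {"hand": 1,"xyz": [390,-274,-9],"rotation": [0,0,-8]},
  {"hand": 1,"xyz": [390,-274,-9],"rotation": [0,0,-8]},
  {"hand": 1,"xyz": [390,-274,-9],"rotation": [0,0,-8]},
  {"hand": 1,"xyz": [390,-274,-9],"rotation": [0,0,-8]},
  {"hand": 1,"xyz": [390,-274,-9],"rotation": [0,0,-8]},
  {"hand": 1,"xyz": [390,-274,-9],"rotation": [0,0,-8]},
  {"hand": 1,"xyz": [513,-773,-9],"rotation": [0,0,-18]},
  {"hand": 1,"xyz": [513,-773,-9],"rotation": [0,0,-18]},
  {"hand": 1,"xyz": [513,-773,-9],"rotation": [0,0,-18]},
])

```text
clock: 2.15
tool_pos: [0.4683, -0.0928, 0.24]
ee_rot: [0.0, 0.948, 0.319, 0.0]
force: [0.8, -0.1, 0.7]
finger_gap: 0.0853
gripper_force: 0.0
```

```bash
python3 -c "
from lib import *
rel((.452,.262,.24,37))"
```

```text
t 2.15 pos [ 0.4683 -0.0928  0.24  ] yaw 37.2 F [ 0.8 -0.1  0.7] M [ 0.    0.01 -0.  ] gap 0.0853 q [-0.25 -0.33  1.84  0.    1.63  0.67]
(0.452, 0.262, 0.24, 37) [201.7, -292.3, -0.1] [0.0, -0.0, 0.2]
```

Emit:
send_rows([
  {"hand": 1,"xyz": [202,-292,0],"rotation": [0,0,0]},
  {"hand": 1,"xyz": [202,-292,0],"rotation": [0,0,0]},
  {"hand": 1,"xyz": [202,-292,0],"rotation": [0,0,0]},
  {"hand": 1,"xyz": [202,-292,0],"rotation": [0,0,0]},
  {"hand": 1,"xyz": [202,-292,0],"rotation": [0,0,0]},
  {"hand": 1,"xyz": [202,-292,0],"rotation": [0,0,0]},
  {"hand": 1,"xyz": [202,-292,0],"rotation": [0,0,0]},
])

```text
clock: 3.02
tool_pos: [0.4522, 0.2623, 0.2395]
ee_rot: [-0.0, 0.947, 0.321, -0.0]
force: [-0.2, -0.6, -0.2]
finger_gap: 0.0855
gripper_force: 0.0
```

Run:
```python
from lib import *
rel((.452,.262,.15,37),(.452,.262,.089,37))
a=robot.camera("side");cv2.imwrite("pics/x.png",cv2.resize(a[200:320,210:370],None,fx=5,fy=5,interpolation=cv2.INTER_CUBIC))
```

```text
t 3.02 pos [0.4522 0.2623 0.2395] yaw 37.4 F [-0.2 -0.6 -0.2] M [ 0.08  0.   -0.01] gap 0.0855 q [ 0.48 -0.22  1.75  0.    1.61  1.39]
(0.452, 0.262, 0.15, 37) [-0.3, 0.1, 89.5] [-0.0, 0.0, 0.4]
(0.452, 0.262, 0.089, 37) [-0.3, 0.2, 150.5] [-0.0, 0.0, 0.4]
```

View pics/x.png

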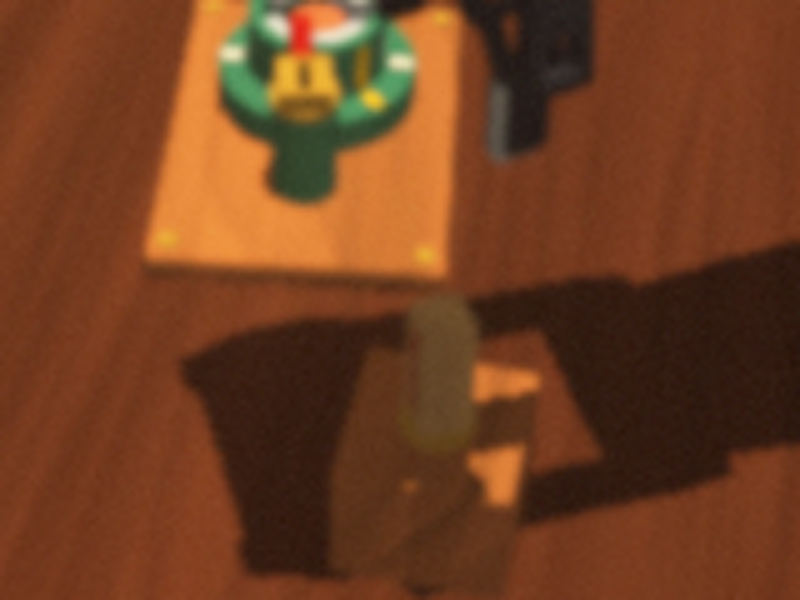

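Emit:
send_rows([
  {"hand": 1,"xyz": [0,0,50],"rotation": [0,0,0]},
  {"hand": 1,"xyz": [0,0,100],"rotation": [0,0,0]},
  {"hand": 1,"xyz": [0,0,150],"rotation": [0,0,0]},
  {"hand": 1,"xyz": [0,0,150],"rotation": [0,0,0]},
  {"hand": 0,"xyz": [0,0,150],"rotation": [0,0,0]},
  {"hand": 0,"xyz": [0,0,150],"rotation": [0,0,0]},
  {"hand": 0,"xyz": [0,0,150],"rotation": [0,0,0]},
  {"hand": 0,"xyz": [0,0,150],"rotation": [0,0,0]},
  {"hand": 0,"xyz": [0,0,150],"rotation": [0,0,0]},
  {"hand": 0,"xyz": [0,0,150],"rotation": [0,0,0]},
])

```text
clock: 4.32
tool_pos: [0.4532, 0.2602, 0.091]
ee_rot: [-0.0, 0.948, 0.319, 0.001]
force: [-0.7, -0.8, 7.0]
finger_gap: 0.0233
gripper_force: 58.8
```

```bash
python3 -c "
from lib import *
rel()"
```

```text
t 4.33 pos [0.4532 0.2602 0.091 ] yaw 37.2 F [-0.7 -0.8  7. ] M [-0.27  0.15 -0.04] gap 0.0233 q [ 0.47 -0.15  1.93 -0.    1.35  1.39]
```

Emit:
send_rows([
  {"hand": 0,"xyz": [0,0,-30],"rotation": [0,0,0]},
  {"hand": 0,"xyz": [0,0,-80],"rotation": [0,0,0]},
  {"hand": 0,"xyz": [0,0,-115],"rotation": [0,0,0]},
  {"hand": 0,"xyz": [0,0,-115],"rotation": [0,0,0]},
])

```text
clock: 4.82
tool_pos: [0.4537, 0.2605, 0.208]
ee_rot: [-0.0, 0.948, 0.319, 0.002]
force: [0.3, -0.5, -2.0]
finger_gap: 0.0232
gripper_force: 58.9
```

```bash
python3 -c "
from lib import *
rel((.5504,.070,.205,104))"
```

```text
t 4.83 pos [0.4537 0.2605 0.208 ] yaw 37.2 F [ 0.3 -0.5 -2. ] M [ 0.01  0.03 -0.01] gap 0.0232 q [ 0.47 -0.22  1.8  -0.    1.55  1.39]
(0.5504, 0.07, 0.205, 104) [-38.3, 210.2, 3.0] [0.2, -0.2, -66.8]
```

Emit:
send_rows([
  {"hand": 0,"xyz": [-38,210,3],"rotation": [0,0,-67]},
  {"hand": 0,"xyz": [-38,210,3],"rotation": [0,0,-67]},
  {"hand": 0,"xyz": [-38,210,3],"rotation": [0,0,-67]},
  {"hand": 0,"xyz": [-38,210,3],"rotation": [0,0,-67]},
  {"hand": 0,"xyz": [-38,210,3],"rotation": [0,0,-67]},
  {"hand": 0,"xyz": [-38,210,3],"rotation": [0,0,-67]},
  {"hand": 0,"xyz": [-38,210,3],"rotation": [0,0,-67]},
  {"hand": 0,"xyz": [-38,210,3],"rotation": [0,0,-67]},
  {"hand": 0,"xyz": [-38,210,3],"rotation": [0,0,-67]},
])

```text
clock: 5.95
tool_pos: [0.5495, 0.0699, 0.2013]
ee_rot: [-0.0, 0.615, 0.789, -0.0]
force: [-0.5, 0.3, -0.5]
finger_gap: 0.0233
gripper_force: 59.2
```

Run:
```python
from lib import *
rel((.5504,.070,.205,104))
s,p,r,y=cur()
for d in(.083,.083-.014,.083-.056):
    print(d,proj("side",r.apply([0,0,d])+p))
print("keeper top",proj("side",[.5504,.07,.086]))
a=robot.camera("side");cv2.imwrite("pics/y.png",cv2.resize(a[150:240,220:320],None,fx=6,fy=6,interpolation=cv2.INTER_CUBIC))
```

```text
t 5.95 pos [0.5495 0.0699 0.2013] yaw 104.1 F [-0.5  0.3 -0.5] M [-0.02  0.02 -0.01] gap 0.0233 q [ 0.08 -0.14  1.74  0.    1.54 -0.17]
(0.5504, 0.07, 0.205, 104) [-0.1, 0.9, -3.7] [-0.0, -0.0, 0.1]
0.083 [[271.23538135 204.45302861]]
0.069 [[271.2282497  199.83797902]]
0.027000000000000003 [[271.2034732  185.56665128]]
keeper top [[270.8553193  214.80623533]]
```

View pics/y.png

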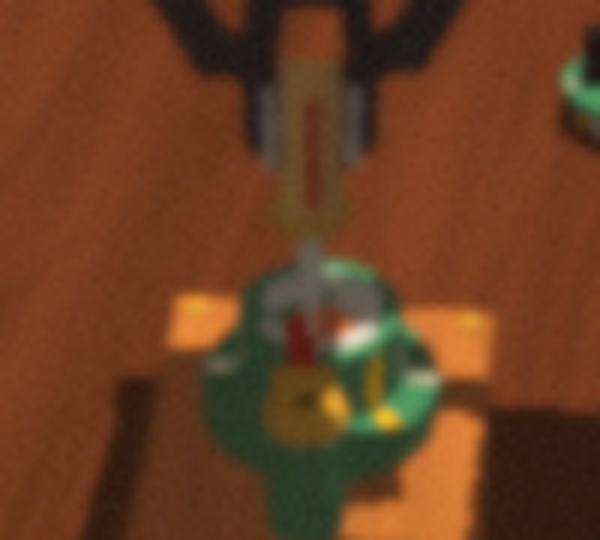

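Run:
```python
from lib import *
a=robot.camera("side").astype(float);b=cv2.imread("pics/side0.png").astype(float)
s,p,r,y=cur()
# shank: greyish (low saturation) columns, rows 190-198 ; handle rows 165-182
for n,i,rows in(("handle",a,range(163,183,3)),("shank",a,range(187,199,2))):
    print(n)
    for q in rows: print(q,"R-B",(i[q,262:283,2]-i[q,262:283,0]).astype(int).tolist(),"B",i[q,262:283,0].astype(int).tolist())
print("head G-B*1.0 / slot")
for q in range(208,224,2): print(q,"G",b[q,258:284,1].astype(int).tolist(),)
print(proj("side",[[.5504,.07,.086],[.5604,.07,.086],[.5504,.08,.086]]))
```

```text
handle
163 R-B [14, 11, 12, 21, 37, 52, 58, 62, 62, 63, 62, 58, 58, 52, 40, 24, 14, 9, 12, 12, 25] B [24, 25, 31, 32, 35, 39, 42, 43, 44, 39, 40, 39, 40, 37, 31, 33, 31, 30, 22, 22, 25]
166 R-B [14, 13, 16, 20, 34, 54, 63, 61, 64, 62, 61, 61, 57, 54, 45, 28, 20, 15, 12, 18, 37] B [34, 47, 59, 58, 50, 41, 41, 44, 40, 39, 38, 36, 42, 41, 38, 50, 57, 57, 44, 31, 29]
169 R-B [14, 11, 12, 20, 35, 54, 61, 64, 66, 68, 67, 62, 57, 54, 43, 29, 18, 14, 12, 19, 43] B [34, 48, 61, 59, 49, 41, 41, 41, 35, 29, 29, 34, 39, 38, 41, 51, 61, 58, 41, 30, 27]
172 R-B [13, 14, 18, 19, 34, 50, 61, 62, 65, 67, 67, 60, 58, 53, 45, 28, 19, 14, 12, 20, 44] B [32, 45, 56, 62, 56, 45, 43, 42, 38, 25, 28, 35, 35, 40, 40, 54, 63, 57, 43, 30, 29]
175 R-B [47, 33, 24, 22, 31, 50, 61, 64, 64, 68, 66, 63, 58, 54, 39, 25, 22, 29, 44, 61, 75] B [34, 48, 60, 58, 52, 45, 44, 40, 38, 30, 26, 35, 35, 39, 42, 51, 62, 57, 43, 33, 29]
178 R-B [85, 71, 62, 53, 51, 59, 62, 64, 66, 66, 68, 62, 59, 57, 56, 59, 67, 77, 87, 89, 90] B [32, 41, 44, 43, 46, 42, 42, 42, 38, 30, 26, 32, 35, 35, 39, 40, 39, 39, 33, 33, 32]
181 R-B [91, 8
[... 1663 characters left out ...]
1, 60, 64, 90, 129, 158, 166, 157, 127, 98, 103, 137, 159, 165, 150, 121, 87, 69, 65, 71, 85, 93, 85]
216 G [141, 138, 133, 112, 94, 94, 114, 139, 157, 164, 158, 130, 99, 98, 132, 160, 166, 162, 143, 107, 83, 68, 72, 86, 99, 103]
218 G [139, 144, 139, 139, 138, 139, 145, 144, 139, 140, 140, 131, 124, 120, 128, 133, 136, 140, 140, 125, 100, 84, 91, 107, 133, 157]
220 G [101, 121, 133, 136, 138, 133, 123, 110, 91, 84, 81, 83, 79, 76, 78, 81, 77, 89, 102, 119, 125, 130, 134, 145, 155, 169]
222 G [62, 71, 83, 101, 109, 105, 91, 76, 72, 74, 82, 87, 93, 90, 91, 85, 79, 77, 87, 108, 128, 138, 140, 140, 135, 128]
[[270.8553193  214.80623533]
 [266.88551302 214.27402404]
 [270.00073069 217.3267375 ]]
```

Emit:
send_rows([
  {"hand": 0,"xyz": [-2,1.7,12],"rotation": [0,0,0]},
  {"hand": 0,"xyz": [-2,1.7,25],"rotation": [0,0,0]},
  {"hand": 0,"xyz": [-2,1.7,25],"rotation": [0,0,0]},
  {"hand": 0,"xyz": [-2,1.7,25],"rotation": [0,0,0]},
])

```text
clock: 6.55
tool_pos: [0.5518, 0.0684, 0.1768]
ee_rot: [-0.0, 0.614, 0.789, -0.0]
force: [-0.2, -0.3, -0.7]
finger_gap: 0.0234
gripper_force: 59.2
```

Run:
```python
from lib import *
rel((.5516,.0685,.159,104))
a=robot.camera("side");cv2.imwrite("pics/z.png",cv2.resize(a[170:240,225:325],None,fx=7,fy=7,interpolation=cv2.INTER_CUBIC))
```

```text
t 6.55 pos [0.5518 0.0684 0.1768] yaw 104.2 F [-0.2 -0.3 -0.7] M [0.03 0.01 0.02] gap 0.0234 q [ 0.08 -0.12  1.77  0.    1.5  -0.17]
(0.5516, 0.0685, 0.159, 104) [0.2, -0.2, 17.8] [-0.0, -0.0, 0.2]
```

View pics/z.png

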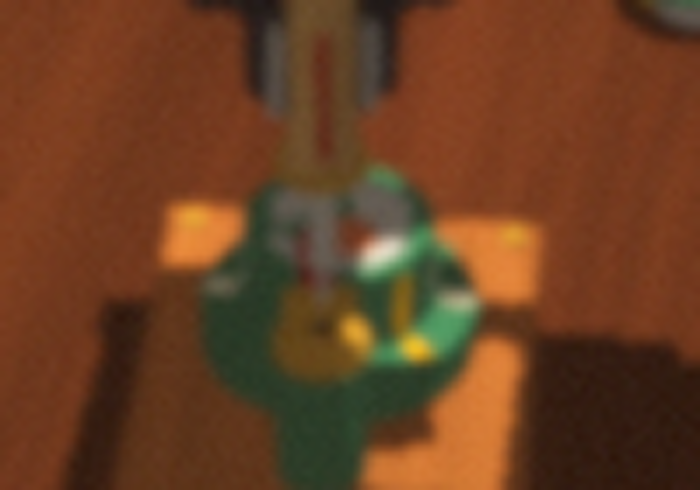

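Emit:
send_rows([
  {"hand": 0,"xyz": [0,0,6],"rotation": [0,0,0]},
  {"hand": 0,"xyz": [0,0,12],"rotation": [0,0,0]},
  {"hand": 0,"xyz": [0,0,17],"rotation": [0,0,0]},
  {"hand": 0,"xyz": [0,0,17],"rotation": [0,0,0]},
])

```text
clock: 7.1
tool_pos: [0.5516, 0.0683, 0.1593]
ee_rot: [-0.0, 0.614, 0.789, -0.0]
force: [0.0, -0.5, -0.6]
finger_gap: 0.024
gripper_force: 59.2
```

Run:
```python
from lib import *
rel((.5516,.0685,.159,104))
```

```text
t 7.1 pos [0.5516 0.0683 0.1593] yaw 104.2 F [ 0.  -0.5 -0.6] M [ 0.   -0.06  0.04] gap 0.024 q [ 0.08 -0.12  1.79  0.    1.47 -0.17]
(0.5516, 0.0685, 0.159, 104) [0.2, 0.0, 0.3] [-0.0, -0.0, 0.2]
```

Emit:
send_rows([
  {"hand": 0,"xyz": [0,0,0],"rotation": [0,0,-8]},
  {"hand": 0,"xyz": [0,0,0],"rotation": [0,0,-16]},
  {"hand": 0,"xyz": [0,0,0],"rotation": [0,0,-24]},
  {"hand": 0,"xyz": [0,0,0],"rotation": [0,0,-32]},
  {"hand": 0,"xyz": [0,0,0],"rotation": [0,0,-40]},
  {"hand": 0,"xyz": [0,0,0],"rotation": [0,0,-48]},
  {"hand": 0,"xyz": [0,0,0],"rotation": [0,0,-56]},
  {"hand": 0,"xyz": [0,0,0],"rotation": [0,0,-64]},
  {"hand": 0,"xyz": [0,0,0],"rotation": [0,0,-72]},
  {"hand": 0,"xyz": [0,0,0],"rotation": [0,0,-78]},
])

```text
clock: 8.35
tool_pos: [0.5521, 0.0688, 0.16]
ee_rot: [0.0, -0.022, 1.0, 0.0]
force: [0.7, 4.1, -1.8]
finger_gap: 0.0234
gripper_force: 59.1
```

Run:
```python
from lib import *
rel((.5516,.0685,.159,190))
```

```text
t 8.35 pos [0.5521 0.0688 0.16  ] yaw -177.5 F [ 0.7  4.1 -1.8] M [ 0.85 -0.54 -0.08] gap 0.0234 q [ 0.08 -0.12  1.79  0.    1.47 -1.54]
(0.5516, 0.0685, 0.159, 190) [0.5, -0.2, 1.0] [0.1, 0.1, -7.5]
```

Emit:
send_rows([
  {"hand": 0,"xyz": [0,0,0],"rotation": [0,0,-4]},
  {"hand": 0,"xyz": [0,0,0],"rotation": [0,0,-8]},
  {"hand": 0,"xyz": [0,0,0],"rotation": [0,0,-11]},
  {"hand": 0,"xyz": [0,0,0],"rotation": [0,0,-11]},
])

```text
clock: 8.85
tool_pos: [0.552, 0.0687, 0.16]
ee_rot: [0.0, -0.115, 0.993, 0.0]
force: [2.4, 3.9, -2.0]
finger_gap: 0.0232
gripper_force: 59.2
```

Run:
```python
from lib import *
rel()
```

```text
t 8.85 pos [0.552  0.0687 0.16  ] yaw -166.8 F [ 2.4  3.9 -2. ] M [ 1.17 -0.55 -0.12] gap 0.0232 q [ 0.08 -0.12  1.79  0.    1.47 -1.72]
```

Emit:
send_rows([
  {"hand": 0,"xyz": [0,0,0],"rotation": [0,0,-3]},
  {"hand": 0,"xyz": [0,0,0],"rotation": [0,0,-5]},
  {"hand": 0,"xyz": [0,0,0],"rotation": [0,0,-5]},
])

```text
clock: 9.22
tool_pos: [0.552, 0.0687, 0.16]
ee_rot: [0.0, -0.158, 0.987, 0.0]
force: [1.8, 5.0, -1.9]
finger_gap: 0.0234
gripper_force: 59.2
```

Run:
```python
from lib import *
rel()
a=robot.camera("side");cv2.imwrite("pics/w.png",cv2.resize(a[180:270,215:335],None,fx=6,fy=6,interpolation=cv2.INTER_CUBIC))
```

```text
t 9.22 pos [0.552  0.0687 0.16  ] yaw -161.8 F [ 1.8  5.  -1.9] M [ 1.17 -0.57 -0.21] gap 0.0234 q [ 0.08 -0.12  1.79  0.    1.47 -1.81]
```

View pics/w.png

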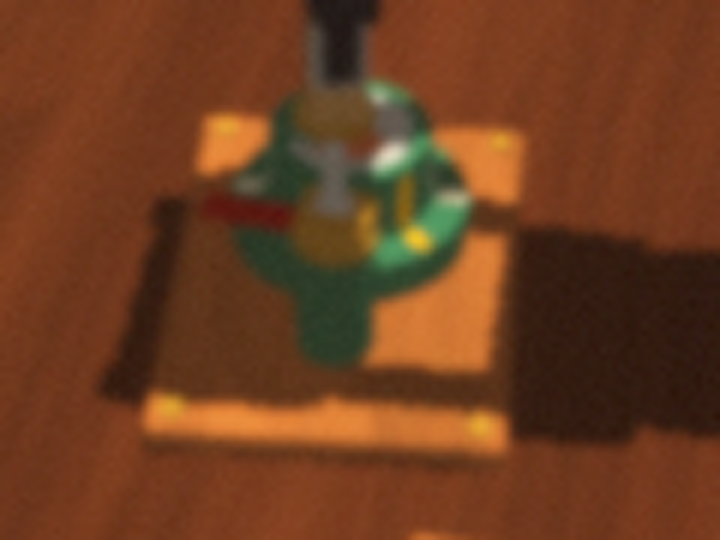

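Run:
```python
from lib import *
for a in(-14,-8,-2.7,2):
    a=np.radians(a);print(np.degrees(a),((proj("side",[[.552+l*np.cos(a),.0687+l*np.sin(a),.074] for l in(.02,.057)])-[215,180])*6).round().tolist())
```

```text
-14.0 [[289.0, 216.0], [210.0, 191.0]]
-8.0 [[287.0, 218.0], [204.0, 199.0]]
-2.7 [[285.0, 221.0], [200.0, 207.0]]
2.0 [[284.0, 224.0], [197.0, 214.0]]
```

Emit:
send_rows([
  {"hand": 0,"xyz": [0,0,0],"rotation": [0,0,-3]},
  {"hand": 0,"xyz": [0,0,0],"rotation": [0,0,-6]},
  {"hand": 0,"xyz": [0,0,0],"rotation": [0,0,-6]},
])

```text
clock: 9.65
tool_pos: [0.5518, 0.0688, 0.1599]
ee_rot: [0.0, -0.209, 0.978, 0.0]
force: [0.7, 4.6, -0.8]
finger_gap: 0.023
gripper_force: 59.4
```

Run:
```python
from lib import *
rel()
a=cv2.imread("pics/w.png")
b=cv2.resize(robot.camera("side")[180:270,215:335],None,fx=6,fy=6,interpolation=cv2.INTER_CUBIC)
for i in(a,b):
    m=(i[:,:,2].astype(int)>2.4*i[:,:,1])&(i[:,:,2]>70);m[:, 300:]=0;m[:190]=0;m[235:]=0
    yy,xx=np.nonzero(m&(i[:,:,1]<40))
    print(len(xx),xx.min(),xx.max(),np.polyfit(xx,yy,1))
```

```text
t 9.65 pos [0.5518 0.0688 0.1599] yaw -155.8 F [ 0.7  4.6 -0.8] M [ 1.34 -0.04 -0.34] gap 0.023 q [ 0.08 -0.12  1.79  0.    1.47 -1.92]
1825 201 290 [1.41335607e-01 1.76741033e+02]
1861 200 290 [1.31872002e-01 1.79563785e+02]
```

Emit:
send_rows([
  {"hand": 0,"xyz": [0,0,0],"rotation": [0,0,8]},
  {"hand": 0,"xyz": [0,0,0],"rotation": [0,0,14]},
  {"hand": 0,"xyz": [0,0,0],"rotation": [0,0,14]},
  {"hand": 0,"xyz": [0,0,-8],"rotation": [0,0,14]},
  {"hand": 0,"xyz": [0,0,-30],"rotation": [0,0,14]},
  {"hand": 0,"xyz": [0,0,-50],"rotation": [0,0,14]},
  {"hand": 0,"xyz": [0,0,-50],"rotation": [0,0,14]},
])

```text
clock: 10.58
tool_pos: [0.5526, 0.0683, 0.2126]
ee_rot: [0.002, -0.089, 0.996, -0.0]
force: [0.1, 0.8, -1.0]
finger_gap: 0.0234
gripper_force: 59.6
```

Run:
```python
from lib import *
rel((.453,.2605,.21,180))
```

```text
t 10.57 pos [0.5526 0.0683 0.2126] yaw -169.8 F [ 0.1  0.8 -1. ] M [ 0.03 -0.01 -0.  ] gap 0.0234 q [ 0.08 -0.14  1.73 -0.    1.55 -1.67]
(0.453, 0.2605, 0.21, 180) [63.8, 206.9, 2.2] [-0.0, 0.2, 10.2]
```

Emit:
send_rows([
  {"hand": 0,"xyz": [64,207,2],"rotation": [0,0,10]},
  {"hand": 0,"xyz": [64,207,2],"rotation": [0,0,10]},
  {"hand": 0,"xyz": [64,207,2],"rotation": [0,0,10]},
  {"hand": 0,"xyz": [64,207,2],"rotation": [0,0,10]},
  {"hand": 0,"xyz": [64,207,2],"rotation": [0,0,10]},
  {"hand": 0,"xyz": [64,207,2],"rotation": [0,0,10]},
])

```text
clock: 11.32
tool_pos: [0.4521, 0.2603, 0.2076]
ee_rot: [-0.0, -0.002, 1.0, -0.0]
force: [0.3, -0.0, -0.8]
finger_gap: 0.0233
gripper_force: 59.7
```

Run:
```python
from lib import *
rel((.453,.2605,.15,180),(.453,.2605,.092,180))
s,p,r,y=cur()
print([proj("side",r.apply([0,0,d])+p).round(1).tolist() for d in(.083,.027)],proj("side",[.452,.262,.064]))
a=robot.camera("side");cv2.imwrite("pics/v.png",cv2.resize(a[190:330,230:370],None,fx=4,fy=4,interpolation=cv2.INTER_CUBIC))
```

```text
t 11.32 pos [0.4521 0.2603 0.2076] yaw -179.7 F [ 0.3 -0.  -0.8] M [ 0.04 -0.   -0.  ] gap 0.0233 q [ 0.47 -0.21  1.8  -0.    1.56 -1.1 ]
(0.453, 0.2605, 0.15, 180) [-0.9, 0.2, 57.6] [-0.0, -0.0, 0.3]
(0.453, 0.2605, 0.092, 180) [-0.9, 0.2, 115.6] [-0.0, -0.0, 0.3]
[[[298.2, 263.3]], [[299.2, 243.3]]] [[297.03165223 283.94883259]]
```

View pics/v.png

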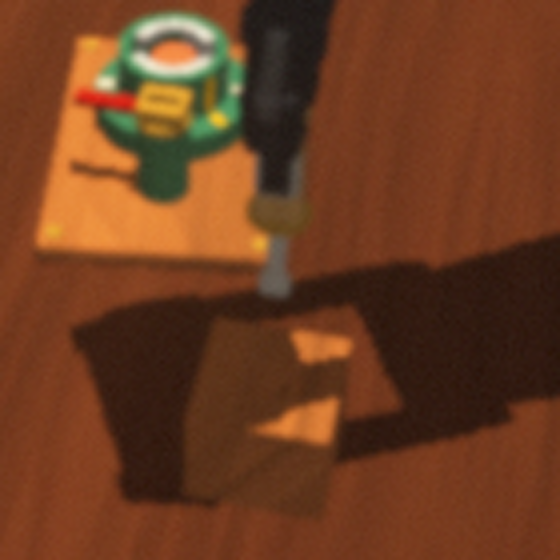

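Emit:
send_rows([
  {"hand": 0,"xyz": [0,0,40],"rotation": [0,0,0]},
  {"hand": 0,"xyz": [0,0,60],"rotation": [0,0,0]},
  {"hand": 0,"xyz": [0,0,85],"rotation": [0,0,0]},
  {"hand": 0,"xyz": [0,0,110],"rotation": [0,0,0]},
  {"hand": 0,"xyz": [0,0,115],"rotation": [0,0,0]},
  {"hand": 0,"xyz": [0,0,115],"rotation": [0,0,0]},
])

```text
clock: 12.12
tool_pos: [0.4524, 0.2605, 0.0934]
ee_rot: [0.0, -0.002, 1.0, 0.0]
force: [0.2, 1.0, -1.1]
finger_gap: 0.0231
gripper_force: 59.7
```

Run:
```python
from lib import *
rel()
```

```text
t 12.12 pos [0.4524 0.2605 0.0934] yaw -179.8 F [ 0.2  1.  -1.1] M [0.04 0.02 0.01] gap 0.0231 q [ 0.47 -0.15  1.93 -0.    1.36 -1.1 ]
```

Emit:
send_rows([
  {"hand": 0,"xyz": [0,0,2.5],"rotation": [0,0,0]},
  {"hand": 0,"xyz": [0,0,2.5],"rotation": [0,0,0]},
  {"hand": 1,"xyz": [0,0,2.5],"rotation": [0,0,0]},
  {"hand": 1,"xyz": [0,0,2.5],"rotation": [0,0,0]},
  {"hand": 1,"xyz": [0,0,2.5],"rotation": [0,0,0]},
  {"hand": 1,"xyz": [0,0,2.5],"rotation": [0,0,0]},
  {"hand": 1,"xyz": [0,0,-40],"rotation": [0,0,0]},
  {"hand": 1,"xyz": [0,0,-90],"rotation": [0,0,0]},
  {"hand": 1,"xyz": [0,0,-145],"rotation": [0,0,0]},
  {"hand": 1,"xyz": [0,0,-145],"rotation": [0,0,0]},
])

```text
clock: 13.38
tool_pos: [0.4531, 0.2612, 0.2425]
ee_rot: [0.003, -0.002, 1.0, 0.002]
force: [0.1, -0.2, -1.4]
finger_gap: 0.0853
gripper_force: 0.0
```

Run:
```python
from lib import *
rel((.5,0,.24,190),(.4563,-.2864,.24,197))
for c in("side","top"):
    robot.camera(c)
    for n in("driver","stand","cap"):print(c,n,[(np.round(d["bbox"],1).tolist(),round(d["conf"],2)) for d in robot.look_for(c,n)[:2]])
```

```text
t 13.38 pos [0.4531 0.2612 0.2425] yaw -179.8 F [ 0.1 -0.2 -1.4] M [-0.01 -0.04 -0.01] gap 0.0853 q [ 0.47 -0.23  1.75  0.    1.61 -1.1 ]
(0.5, 0, 0.24, 190) [-45.8, -261.4, 2.0] [0.1, 0.4, -9.8]
(0.4563, -0.2864, 0.24, 197) [-0.9, -547.7, 0.8] [0.1, 0.4, -16.8]
side driver [([287.9, 256.9, 304.0, 291.3], 0.9)]
side stand [([273.4, 272.0, 318.7, 320.7], 0.63)]
side cap [([318.9, 151.9, 334.1, 172.4], 0.66)]
top driver []
top stand [([172.0, 230.5, 185.5, 242.2], 0.47)]
top cap [([327.1, 234.9, 342.6, 251.9], 0.87)]
```

Emit:
send_rows([
  {"hand": 1,"xyz": [-46,-261,2],"rotation": [0,0.4,-10]},
  {"hand": 1,"xyz": [-46,-261,2],"rotation": [0,0.4,-10]},
  {"hand": 1,"xyz": [-46,-261,2],"rotation": [0,0.4,-10]},
  {"hand": 1,"xyz": [-46,-261,2],"rotation": [0,0.4,-10]},
  {"hand": 1,"xyz": [-46,-261,2],"rotation": [0,0.4,-10]},
  {"hand": 1,"xyz": [-1,-548,1],"rotation": [0,0.4,-17]},
  {"hand": 1,"xyz": [-1,-548,1],"rotation": [0,0.4,-17]},
  {"hand": 1,"xyz": [-1,-548,1],"rotation": [0,0.4,-17]},
  {"hand": 1,"xyz": [-1,-548,1],"rotation": [0,0.4,-17]},
  {"hand": 1,"xyz": [-1,-548,1],"rotation": [0,0.4,-17]},
])

```text
clock: 15.02
tool_pos: [0.4548, -0.2892, 0.2364]
ee_rot: [-0.004, -0.149, 0.989, 0.0]
force: [0.1, 0.3, -0.7]
finger_gap: 0.0848
gripper_force: 0.0
```

Run:
```python
from lib import *
rel((.4563,-.2864,.24,197),(.4563,-.2864,.055,197))
# cap: green flange blob in original pictures
P=[.4563,-.2864,.2937]
for c in("top","side"):
    u=proj(c,place(P,[[0,0,.026],[0,0,.058],[.024,0,.058],[-.024,0,.058]]));print(c,u.round(1).tolist())
    i=cv2.imread(f"pics/{c}0.png").astype(int);x,y=u[0].astype(int);w=i[y-16:y+17,x-16:x+17]
    for n,m in(("green",(w[:,:,1]>w[:,:,2]+10)),("black",(w.max(2)<55)&(abs(w[:,:,2]-w[:,:,0])<15))):
        m=m.astype("uint8");yy,xx=np.nonzero(m)
        print(n,len(xx),"bbox",xx.min()+x-16,xx.max()+x-16,yy.min()+y-16,yy.max()+y-16,cv2.minAreaRect(np.c_[xx+x-16,yy+y-16].astype(np.float32)))
```

```text
t 15.03 pos [ 0.4548 -0.2892  0.2364] yaw -162.8 F [ 0.1  0.3 -0.7] M [ 0.08 -0.08  0.03] gap 0.0848 q [-0.61 -0.18  1.72 -0.    1.6  -2.48]
(0.4563, -0.2864, 0.24, 197) [-2.3, 2.2, -3.6] [0.1, -0.4, 0.2]
(0.4563, -0.2864, 0.055, 197) [-3.6, 1.9, 181.4] [0.1, -0.4, 0.2]
top [[334.1, 240.7], [335.8, 241.3], [333.7, 234.5], [337.8, 248.1]]
green 276 bbox 324 343 231 250 ((333.5, 240.5), (19.0, 19.0), 90.0)Traceback (most recent call last):
  File "<stdin>", line 10, in <module>
    return umr_minimum(a, axis, None, out, keepdims, initial, where)
ValueError: zero-size array to reduction operation minimum which has no identity
```

Emit:
send_rows([
  {"hand": 1,"xyz": [-3,2.5,60],"rotation": [0,-0.4,0]},
  {"hand": 1,"xyz": [-3.5,2.5,120],"rotation": [0,-0.4,0]},
  {"hand": 1,"xyz": [-3.5,2.5,120],"rotation": [0,-0.4,0]},
])

```text
clock: 15.4
tool_pos: [0.4555, -0.2824, 0.1127]
ee_rot: [-0.003, -0.15, 0.989, 0.003]
force: [-0.3, -0.3, 0.6]
finger_gap: 0.0855
gripper_force: 0.0
```

Run:
```python
from lib import *
rel((.4563,-.2857,.031,197))
```

```text
t 15.4 pos [ 0.4555 -0.2824  0.1127] yaw -162.7 F [-0.3 -0.3  0.6] M [ 0.02 -0.   -0.01] gap 0.0855 q [-0.6  -0.13  1.88  0.    1.4  -2.48]
(0.4563, -0.2857, 0.031, 197) [-0.1, -4.0, 81.7] [0.4, -0.3, 0.3]
```

Emit:
send_rows([
  {"hand": 1,"xyz": [0,-3,30],"rotation": [0,0,0]},
  {"hand": 1,"xyz": [0,-3,60],"rotation": [0,0,0]},
  {"hand": 1,"xyz": [0,-3,60],"rotation": [0,0,0]},
])

```text
clock: 15.78
tool_pos: [0.4583, -0.2865, 0.0576]
ee_rot: [-0.0, -0.15, 0.989, 0.001]
force: [0.2, -0.2, 0.7]
finger_gap: 0.0855
gripper_force: 0.0
```

Run:
```python
from lib import *
rel((.4563,-.2857,.031,197))
```

```text
t 15.78 pos [ 0.4583 -0.2865  0.0576] yaw -162.7 F [ 0.2 -0.2  0.7] M [-0.    0.04 -0.02] gap 0.0855 q [-0.61 -0.07  1.92  0.    1.29 -2.48]
(0.4563, -0.2857, 0.031, 197) [1.6, 1.3, 26.6] [0.1, -0.0, 0.3]
```

Emit:
send_rows([
  {"hand": 1,"xyz": [1.5,1,26],"rotation": [0,0,0]},
  {"hand": 1,"xyz": [1.5,1,26],"rotation": [0,0,0]},
  {"hand": 0,"xyz": [1.5,1,26],"rotation": [0,0,0]},
  {"hand": 0,"xyz": [1.5,1,26],"rotation": [0,0,0]},
  {"hand": 0,"xyz": [1.5,1,26],"rotation": [0,0,0]},
  {"hand": 0,"xyz": [1.5,1,26],"rotation": [0,0,0]},
  {"hand": 0,"xyz": [1.5,1,26],"rotation": [0,0,0]},
  {"hand": 0,"xyz": [1.5,1,26],"rotation": [0,0,0]},
])

```text
clock: 16.77
tool_pos: [0.4564, -0.2864, 0.0312]
ee_rot: [0.0, -0.15, 0.989, 0.0]
force: [-1.1, 0.3, 4.6]
finger_gap: 0.0128
gripper_force: 58.8
```

Run:
```python
from lib import *
rel()
```

```text
t 16.77 pos [ 0.4564 -0.2864  0.0312] yaw -162.8 F [-1.1  0.3  4.6] M [0.07 0.23 0.  ] gap 0.0128 q [-0.61 -0.05  1.95  0.    1.25 -2.48]
```

Emit:
send_rows([
  {"hand": 0,"xyz": [0,0,-30],"rotation": [0,0,0]},
  {"hand": 0,"xyz": [0,0,-80],"rotation": [0,0,0]},
  {"hand": 0,"xyz": [0,0,-130],"rotation": [0,0,0]},
  {"hand": 0,"xyz": [0,0,-130],"rotation": [0,0,0]},
  {"hand": 0,"xyz": [0,0,-130],"rotation": [0,0,0]},
])

```text
clock: 17.4
tool_pos: [0.456, -0.2862, 0.1598]
ee_rot: [-0.0, -0.15, 0.989, 0.001]
force: [-0.3, -0.5, -1.8]
finger_gap: 0.0133
gripper_force: 58.9
```

Run:
```python
from lib import *
rel((.5597,-.0044,.160,187.1))
```

```text
t 17.4 pos [ 0.456  -0.2862  0.1598] yaw -162.8 F [-0.3 -0.5 -1.8] M [-0.05  0.03  0.01] gap 0.0133 q [-0.61 -0.15  1.82  0.    1.47 -2.48]
(0.5597, -0.0044, 0.16, 187.1) [-182.6, 238.4, 0.2] [0.1, -0.0, 10.1]
```

Emit:
send_rows([
  {"hand": 0,"xyz": [-182.6,238.4,0],"rotation": [0,0,10]},
  {"hand": 0,"xyz": [-182.6,238.4,0],"rotation": [0,0,10]},
  {"hand": 0,"xyz": [-182.6,238.4,0],"rotation": [0,0,10]},
  {"hand": 0,"xyz": [-182.6,238.4,0],"rotation": [0,0,10]},
  {"hand": 0,"xyz": [-182.6,238.4,0],"rotation": [0,0,10]},
  {"hand": 0,"xyz": [-182.6,238.4,0],"rotation": [0,0,10]},
  {"hand": 0,"xyz": [-182.6,238.4,0],"rotation": [0,0,10]},
  {"hand": 0,"xyz": [-182.6,238.4,0],"rotation": [0,0,10]},
  {"hand": 0,"xyz": [-182.6,238.4,0],"rotation": [0,0,10]},
])

```text
clock: 18.52
tool_pos: [0.5598, -0.0055, 0.1609]
ee_rot: [-0.0, -0.062, 0.998, 0.0]
force: [-0.3, -0.0, -2.2]
finger_gap: 0.0126
gripper_force: 59.0
```

Run:
```python
from lib import *
rel((.5597,-.0044,.160,187.1))
s,p,r,y=cur()
# predicted flange top & plug bottom centre; collar outline prediction
cap=p-[0,0,.031]
a=robot.camera("side");cv2.imwrite("pics/sideC.png",a)
print("capflange",proj("side",cap+[0,0,.023]),"mouth",proj("side",[.5597,-.0044,.07]))
cv2.imwrite("pics/u.png",cv2.resize(a[150:240,225:325],None,fx=7,fy=6.6,interpolation=cv2.INTER_CUBIC))
# relative x check: green collar extents (side0) vs cap flange extents (now)
b=cv2.imread("pics/side0.png").astype(int)
th=np.linspace(0,2*np.pi,73)
ring=lambda c,rad,z:proj("side",np.c_[c[0]+rad*np.cos(th),c[1]+rad*np.sin(th),0*th+z])
f=ring(cap,.034,p[2]-.031+.023);print("flange pred cols",f.min(0),f.max(0))
for z in(.07,.045): 
    f=ring([.5597,-.0044],.036,z);print("collar pred",z,f.min(0),f.max(0))
g=lambda i:(i[:,:,1]-i[:,:,2])
for q in range(178,194,2):print("now",q,g(a.astype(int))[q,252:294].tolist())
for q in range(198,212,2):print("s0",q,g(b)[q,250:296].tolist())
```

```text
t 18.52 pos [ 0.5598 -0.0055  0.1609] yaw -172.8 F [-0.3 -0.  -2.2] M [-0.01 -0.03  0.05] gap 0.0126 q [-0.06 -0.11  1.78  0.    1.47 -1.75]
(0.5597, -0.0044, 0.16, 187.1) [-0.1, 1.1, 0.9] [0.1, -0.0, 0.1]
capflange [[273.45129205 174.94367678]] mouth [[273.32690341 201.53686472]]
flange pred cols [259.88376042 167.51053563] [287.03653472 182.73893348]
collar pred 0.07 [259.53425357 193.35681392] [287.13712906 210.11316533]
collar pred 0.045 [259.68332462 200.80551732] [286.94590805 217.70471977]
now 178 [-54, -54, -53, -54, -53, -56, -56, -53, -40, -14, 5, 14, 18, 17, 19, 20, 18, 19, 18, 16, 18, 16, 16, 20, 22, 32, 45, 58, 69, 72, 70, 67, 56, 32, -9, -47, -64, -69, -68, -68, -67, -66]
now 180 [-57, -54, -55, -57, -57, -57, -58, -58, -53, -44, -27, -7, 5, 12, 15, 15, 16, 18, 16, 18, 17, 17, 19, 17, 27, 44, 58, 64, 65, 56, 46, 25, -5, -33, -52, -64, -68, -68, -69, -67, -66, -66]
now 182 [-56, -54, -56, -58, -58, -59, -57, -60, -60, -59, -56, -45, -32, -21, -7, 2, 9, 10, 13, 13, 14, 13, 14, 16, 16, 19, 24, 19, 9, -6, -19, -33, -50, -61, -63, -67, -67, -66, -67, -67, -67, -64]
now 184 [
[... 1915 characters left out ...]
6, 51, 53, 30, -4, -33, -58, -76, -84, -88, -89, -90, -88]
s0 206 [-94, -95, -94, -92, -84, -60, -22, 21, 42, 39, 30, 37, 46, 46, 32, 17, -5, -39, -106, -159, -173, -147, -107, -74, -57, -47, -39, -31, -19, -7, 5, 16, 34, 45, 46, 35, 29, 40, 42, 19, -24, -60, -79, -89, -90, -91]
s0 208 [-96, -95, -94, -78, -49, -4, 28, 39, 41, 34, 19, 15, 21, 32, 39, 39, 25, -26, -107, -158, -168, -138, -75, -22, 3, 10, 13, 21, 30, 37, 44, 40, 30, 23, 21, 17, 23, 43, 58, 58, 43, 0, -48, -78, -88, -91]
s0 210 [-95, -93, -86, -58, -24, -10, -6, -5, 1, 9, 10, 12, 12, 12, 6, -6, -21, -51, -96, -126, -135, -123, -81, -37, -15, 2, 14, 28, 29, 28, 15, -3, -18, -13, 3, 13, 20, 34, 39, 36, 35, 27, -11, -58, -84, -91]
```

View pics/u.png

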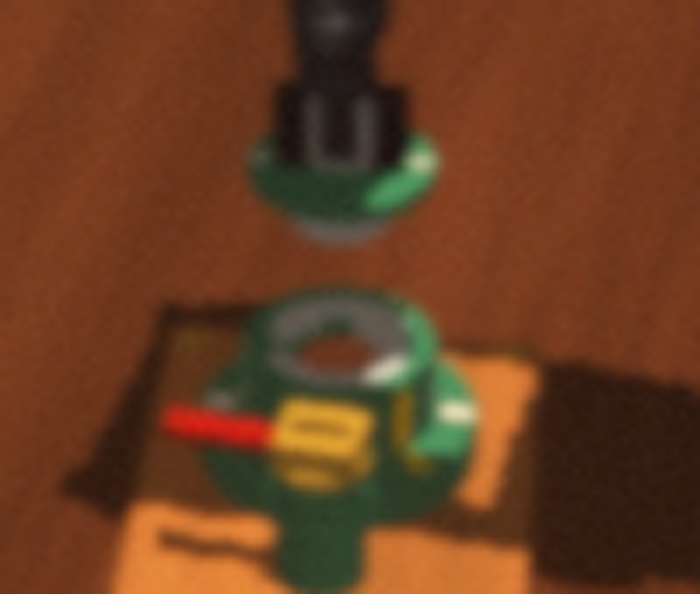

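Run:
```python
from lib import *
a=cv2.imread("pics/sideC.png").astype(float);b=cv2.imread("pics/side0.png").astype(float)
def edges(i,q,lo,hi,mid):
    v=(i[q,:,1]-i[q,:,2]);d=np.diff(v);L=np.clip(d,0,None)[lo:mid-8];Rr=np.clip(-d,0,None)[mid+8:hi]
    e=lambda w,o:(lambda k:(np.arange(max(k-2,0),min(k+3,len(w)))@w[max(k-2,0):k+3])/w[max(k-2,0):k+3].sum()+o+.5)(int(w.argmax()))
    l,r=e(L,lo),e(Rr,mid+8);return round(l,2),round(r,2),round((l+r)/2,2)
print("cap");[print(q,edges(a,q,252,295,273)) for q in range(171,180)]
print("collar now");[print(q,edges(a,q,252,292,273)) for q in range(197,204)]
print("collar s0");[print(q,edges(b,q,252,292,273)) for q in range(197,204)]
th=np.linspace(0,2*np.pi,361)
s,p,r,y=cur();print(p)
for z,n in((.026,"ft"),(.02,"fb")):
    f=proj("side",np.c_[p[0]+.034*np.cos(th),p[1]+.034*np.sin(th),0*th+p[2]-.031+z]);print(n,[(q,np.round([f[np.abs(f[:,1]-q)<.4][:,0].min(),f[np.abs(f[:,1]-q)<.4][:,0].max()],2).tolist()) for q in(172,174,176)])
```

```text
cap
171 (np.float64(260.97), np.float64(286.03), np.float64(273.5))
172 (np.float64(260.48), np.float64(286.54), np.float64(273.51))
173 (np.float64(260.11), np.float64(287.07), np.float64(273.59))
174 (np.float64(259.73), np.float64(287.29), np.float64(273.51))
175 (np.float64(260.0), np.float64(287.24), np.float64(273.62))
176 (np.float64(260.34), np.float64(286.59), np.float64(273.46))
177 (np.float64(260.47), np.float64(286.38), np.float64(273.43))
178 (np.float64(260.76), np.float64(285.7), np.float64(273.23))
179 (np.float64(261.3), np.float64(285.25), np.float64(273.28))
collar now
197 (np.float64(260.87), np.float64(285.36), np.float64(273.11))
198 (np.float64(259.82), np.float64(285.87), np.float64(272.85))
199 (np.float64(259.5), np.float64(286.31), np.float64(272.9))
200 (np.float64(259.15), np.float64(286.73), np.float64(272.94))
201 (np.float64(259.24), np.float64(286.95), np.float64(273.1))
202 (np.float64(258.88), np.float64(287.01), np.float64(272.95))
203 (np.float64(258.63), np.float64(287.01), np.float64(272.82))
collar s0
197 (np.float64(260.39), np.float64(285.3), np.float64(272.84))
198 (np.float64(259.88), np.float64(285.88), np.float64(272.88))
199 (np.float64(259.35), np.float64(286.45), np.float64(272.9))
200 (np.float64(259.23), np.float64(286.71), np.float64(272.97))
201 (np.float64(259.21), np.float64(286.75), np.float64(272.98))
202 (np.float64(259.18), np.float64(286.78), np.float64(272.98))
203 (np.float64(259.07), np.float64(286.75), np.float64(272.91))
[ 0.55984118 -0.00542428  0.16103962]
ft [(172, [260.18, 286.65]), (174, [259.82, 287.03]), (176, [260.12, 286.76])]
fb [(172, [261.67, 285.23]), (174, [260.21, 286.6]), (176, [259.86, 286.98])]
```

Emit:
send_rows([
  {"hand": 0,"xyz": [-0.9,0.3,20],"rotation": [0,0,0]},
  {"hand": 0,"xyz": [-0.9,0.3,40],"rotation": [0,0,0]},
  {"hand": 0,"xyz": [-0.9,0.3,56],"rotation": [0,0,0]},
  {"hand": 0,"xyz": [-0.9,0.3,60],"rotation": [0,0,0]},
  {"hand": 0,"xyz": [-0.9,0.3,63],"rotation": [0,0,0]},
  {"hand": 0,"xyz": [-0.9,0.3,65],"rotation": [0,0,0]},
  {"hand": 0,"xyz": [-0.9,0.3,65],"rotation": [0,0,0]},
])

```text
clock: 19.45
tool_pos: [0.561, -0.0041, 0.0964]
ee_rot: [0.0, -0.063, 0.998, 0.0]
force: [0.4, -0.4, -1.2]
finger_gap: 0.013
gripper_force: 59.0
```

Run:
```python
from lib import *
rel((.5607,-.005,.081,187.1))
```

```text
t 19.45 pos [ 0.561  -0.0041  0.0964] yaw -172.8 F [ 0.4 -0.4 -1.2] M [0.01 0.02 0.02] gap 0.013 q [-0.05 -0.06  1.85  0.    1.36 -1.75]
(0.5607, -0.005, 0.081, 187.1) [0.4, -0.8, 15.4] [0.1, 0.0, 0.1]
```

Emit:
send_rows([
  {"hand": 0,"xyz": [0.3,-0.5,3],"rotation": [0,0,0]},
  {"hand": 0,"xyz": [0.3,-0.5,6],"rotation": [0,0,0]},
  {"hand": 0,"xyz": [0.3,-0.5,9],"rotation": [0,0,0]},
  {"hand": 0,"xyz": [0.3,-0.5,9],"rotation": [0,0,0]},
])

```text
clock: 19.95
tool_pos: [0.5608, -0.0047, 0.0871]
ee_rot: [0.0, -0.063, 0.998, 0.0]
force: [0.0, 0.0, 4.5]
finger_gap: 0.0127
gripper_force: 59.8
```

Run:
```python
from lib import *
rel((.5607,-.005,.081,187.1))
```

```text
t 19.95 pos [ 0.5608 -0.0047  0.0871] yaw -172.8 F [0.  0.  4.5] M [-0.1  -0.15 -0.01] gap 0.0127 q [-0.05 -0.06  1.85  0.    1.34 -1.75]
(0.5607, -0.005, 0.081, 187.1) [0.1, -0.3, 6.1] [0.1, 0.0, 0.1]
```

Emit:
send_rows([
  {"hand": 0,"xyz": [0,0,3],"rotation": [0,0,0]},
  {"hand": 0,"xyz": [0,0,6],"rotation": [0,0,0]},
  {"hand": 0,"xyz": [0,0,7],"rotation": [0,0,0]},
  {"hand": 0,"xyz": [0,0,7],"rotation": [0,0,0]},
])

```text
clock: 20.45
tool_pos: [0.5609, -0.0046, 0.0811]
ee_rot: [0.0, -0.063, 0.998, 0.0]
force: [-4.9, -0.7, 15.0]
finger_gap: 0.0128
gripper_force: 61.3
```

Run:
```python
from lib import *
rel()
```

```text
t 20.45 pos [ 0.5609 -0.0046  0.0811] yaw -172.8 F [-4.9 -0.7 15. ] M [-0.09  0.79  0.03] gap 0.0128 q [-0.05 -0.05  1.86  0.    1.33 -1.75]
```

Emit:
send_rows([
  {"hand": 0,"xyz": [0,0,0],"rotation": [0,0,6]},
  {"hand": 0,"xyz": [0,0,0],"rotation": [0,0,12]},
  {"hand": 0,"xyz": [0,0,0],"rotation": [0,0,18]},
  {"hand": 0,"xyz": [0,0,0],"rotation": [0,0,24]},
  {"hand": 0,"xyz": [0,0,0],"rotation": [0,0,30]},
  {"hand": 0,"xyz": [0,0,0],"rotation": [0,0,36]},
  {"hand": 0,"xyz": [0,0,0],"rotation": [0,0,41]},
  {"hand": 0,"xyz": [0,0,0],"rotation": [0,0,45]},
  {"hand": 0,"xyz": [0,0,0],"rotation": [0,0,45]},
])

```text
clock: 21.58
tool_pos: [0.5614, -0.0049, 0.0812]
ee_rot: [0.001, 0.324, 0.946, 0.0]
force: [1.1, -1.3, 12.2]
finger_gap: 0.0132
gripper_force: 61.0
```

Run:
```python
from lib import *
rel()
a=robot.camera("side");cv2.imwrite("pics/end.png",cv2.resize(a[160:300,225:330],None,fx=4.2,fy=4.2,interpolation=cv2.INTER_CUBIC))
robot.camera("top")
```

```text
t 21.57 pos [ 0.5614 -0.0049  0.0812] yaw 142.2 F [ 1.1 -1.3 12.2] M [-0.41  0.03 -0.08] gap 0.0132 q [-0.05 -0.05  1.86  0.    1.33 -0.97]
```

View pics/end.png

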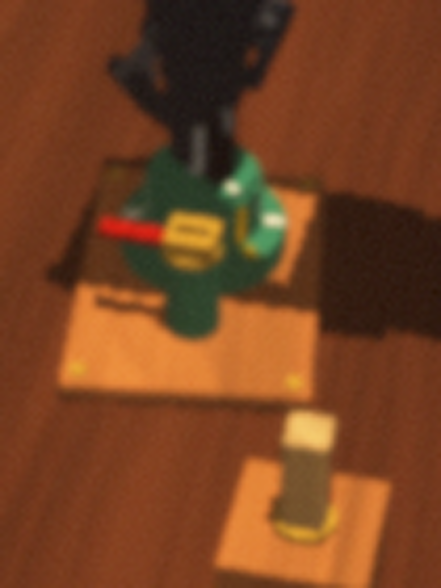

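Run:
```python
from lib import *
for a in(132,142,152,187):
    t=np.radians(a);print(a,((proj("side",[.5607+.0285*np.cos(t),-.005+.0285*np.sin(t),.076])-[225,160])*4.2).round().tolist())
rel()
```

```text
132 [[225.0, 190.0]]
142 [[232.0, 188.0]]
152 [[237.0, 184.0]]
187 [[248.0, 168.0]]
t 21.68 pos [ 0.5614 -0.0049  0.0812] yaw 142.2 F [ 0.4 -1.1 12.1] M [-0.54  0.02 -0.06] gap 0.0131 q [-0.05 -0.05  1.86  0.    1.33 -0.97]
```

```bash
python3 -c "
from workcell import robot
print(robot.sign_off())"
```

```text
the job is handed in; nothing more can be done
None
```

The job is handed in at 21.7 s: the screwdriver turned the keeper to its stop and is back in its block, and the cap is held flush at the yellow marks (45°) with about 12 N of downward push.

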